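# Seat the D-bore collar on the keyed post

### The job

Pick up the orange collar, the one with the D-shaped bore, turn it so that the flat in its bore matches the flat on the D-shaped post of the blue assembly jig, and lower it over the post until it sits fully home on the blue base, then let go. Leave the grey round-bore spacer where it is.

Things in the scene. Friction and masses are not known exactly. Their poses are not given: they have to be found in the camera images.
- collar_center (a point): Centre, half-way up, of the loose orange collar: a tube standing on the bench, 52 mm outer diameter, 40 mm high, about 90 g. Its through bore is D-shaped: a 38 mm circle cut by a flat 8 mm from the axis; rims chamfered 2 mm. z is the axis, up; x points from the axis to the middle of the flat, as does a short white line on its top. Grip it across any diameter.
- post_foot (a point): Foot of the aluminium D-post, on its axis at the top of the fixed blue base (110 x 84 x 10 mm). The post is 30 mm high, 32 mm in diameter, flat 5 mm from the axis, top 10 mm tapered in 5 mm. x points from axis to flat, as does a white line on the base; z up. The collar goes on with its x along this x within 12 degrees, with 3 mm play, and rests with its centre 20 mm above this point.
- spacer_center (a point): Centre (half-way up, on the axis) of the loose grey spacer, a tube of the same outside size (52 mm diameter, 40 mm high) with a plain round 38 mm bore: not wanted, to be left where it stands.
Things that resemble listed ones, but are neither listed nor needed, are in the scene too. Of the things that look like the part that bears collar_center, the smallest one is meant. Of the things shaped like the part that bears post_foot, the blue one is meant.

How it is judged:
At the end, for the whole second after the job is handed in: Orange collar round the post and down on the base: centre within 5 mm of its seated height and 10 mm of the post axis, upright within 7 degrees, flat within 34 degrees of the post's, at rest; grey spacer within 40 mm of its start (z of collar_center in the frame of post_foot between 0.015 and 0.025 m and horizontal distance between collar_center and post_foot below 0.01 m and angle between the x axis of collar_center and the x axis of post_foot, either way round below 0.6 rad and angle between collar_center's own z axis and vertical below 0.12 rad and linear speed of d_collar below 0.02 m/s and distance of spacer_center from where it was at the start of the episode below 0.04 m); the robot touches nothing.
It also fails if it takes over 40 s, if anything falls off the work surface, if the arm or the gripper's body presses on something with over 40 N, if the wrist force passes 120 N, or if a joint passes its speed limit or range.

### The arm

A 7-joint arm with a two-finger parallel gripper is mounted at the origin on a cart in front of the work surface, level with it; the furniture and walls round the work are solid. World frame = base frame: x ahead of the robot, y to its left, z up, the work surface at z = 0. Lengths are in m, angles in rad, forces in N, time in s.
With the tool pointing down it reaches from about 0.425 to 0.925 m from the base axis. Payload 6.8 kg.
Tool frame: the origin (TCP) lies midway between the tips of the shut fingers; the grasp point (between the pads) lies 19 mm behind it; z points along the fingers, y is the line along which they close (so a half turn about z gives the same grasp; the last joint's range is limited). The gripper opens to 85 mm and grips with 20 to 120 N. Pads are 22 mm wide; open, the fingers measure 114 mm over their backs; the gripper's body (76 mm by 85 mm) begins 54 mm behind the grasp point. The pads swing forward as they close: fully open they stand 13 mm farther back than shut.
Start: joints at [-1.428, 0.477, 0.022, 1.555, -0.011, 1.109, -0.083], TCP at [0.168, 0.654, 0.231] pointing down, gripper open.
Joint ranges: [-2.96, 2.96], [-0.34, 2.1], [-1.41, 1.46], [0.24, 2.44], [-1.37, 4.51], [0.17, 1.92], [-2.96, 2.96]. Speed limits (rad/s): [2.39, 2.39, 3.14, 3.14, 3.14, 3.14, 3.14].

### API

Orientations are given as a unit quaternion [w, x, y, z].
In Python, from station import * gives the robot as it stands.
- The arm moves only by the shell command python3 -m creep 'ROWS' [FORCE]. ROWS is JSON, a list of rows, each a list of 7 numbers: the gripper command: -1 is shut, 1 is fully open, values between are in proportion, then the shift along the world's x, y, z in mm, then the turn, a rotation vector about the world's x, y, z in rad. A call has 1 to 5 rows; each row shifts and turns the commanded pose from where the row before left it; what a row does not reach is not made up. A row lasts 1/8 s, in which the tool goes at most 62.5 mm and 10.7 degrees, less where a joint would pass 70% of its speed; a pose out of reach is approached as far as the arm can. A call is refused whole if a number of a shift passes 62.5 or a number of a turn 0.188, either way. A call with a gripper value outside its range is refused whole. The fingers move at their own pace and stop on an object; FORCE is the grip in N (left out, the last holds). Time passes only in rows, so rows that do not move let the fingers close. It gives the time, the measured TCP pose, the force, the opening and the grip force at its end, in the units of the state.
- get_obs(): the state, without advancing time (a new reading comes with each control period).
- read_camera(name): name is "scene" or "top" or "wrist"; returns (picture, depth): 400x640x3 uint8, red, green, blue; 400x640 float32, m along the optical axis (not along the pixel's ray), 0 where there is no reading.
- camera_params(name): a dict with "intrinsics" (3x3 intrinsics, pixels), "cam_to_world" (4x4, takes a point from camera to world coordinates); the wrist camera has in their place "mount" (4x4, takes a point from camera to tool coordinates, whose origin is the TCP and whose axes are the flange's). Camera axes: x right, y up, looking along -z (the intrinsics and any distortion apply to the point x, -y, -z); pixel columns grow to the right and rows downward; lengths in m; the calibration is good to about 2 mm. A picture is of the moment at which its call begins: read the wrist's pose just before it. camera_params takes no time and is no camera call.
- hand_in(): hands the job in; it is judged then, once.
The state is a dict: "t": time; "q": joint angles; "joint_vel": joint speeds; "joint_torque": joint torques, N m; "eef_pos": TCP position; "tool_rot": TCP orientation; "contact_force": force on the tool from outside, world axes, zero at the start; "torque": the same for the moment, N m; "gripper_width": opening from 0.0 (shut) to 1.0 (fully open); "grasp_force": force on a finger pad.
Only numpy, scipy, OpenCV 4.12 (cv2) and the standard library are available. Lean on these libraries where they do the work, as an engineer would, in place of code of your own. Each camera call takes 0.05 s, during which the arm holds its last target. There are 200 camera calls.

## Working session

There is one attempt and no reset: what is moved stays moved. The work goes in short steps, Python scripts to look and compute and a shell command to move; the robot and the scene stay as the last step left them, time stands still between calls to the robot, and variables do not carry over. Pictures are saved under pics/ and viewed, at most 10 in all, crops included, and the job is handed in when it is done.

```bash
mkdir -p pics; python3 - <<'E'
from station import *
import cv2,numpy as np
o=get_obs();print(o['t'],o['eef_pos'],o['tool_rot'],o['gripper_width'])
for n in ['top','scene']:
    p,d=read_camera(n);cv2.imwrite(f'pics/{n}0.png',p[:,:,::-1]);np.save(f'{n}d.npy',d);np.save(f'{n}p.npy',p)
    c=camera_params(n);print({k:(np.round(v,3).tolist() if not isinstance(v,str) else v) for k,v in c.items()})
E
```

```text
0.0 [0.16737444 0.65330488 0.23031662] [-6.52218080e-05  1.25068368e-01  9.92147704e-01 -9.12753838e-04] 1.0030545689561807
{'intrinsics': [[408.406, 0.0, 325.104], [0.0, 408.406, 193.076], [0.0, 0.0, 1.0]], 'cam_to_world': [[0.023, 0.982, -0.19, 0.325], [-1.0, 0.026, 0.015, -0.027], [0.019, 0.189, 0.982, 0.999], [0.0, 0.0, 0.0, 1.0]]}
{'intrinsics': [[450.523, 0.0, 322.54], [0.0, 450.523, 205.13], [0.0, 0.0, 1.0]], 'cam_to_world': [[0.749, 0.366, -0.552, -0.183], [-0.662, 0.427, -0.616, -0.79], [0.011, 0.827, 0.562, 0.775], [0.0, 0.0, 0.0, 1.0]]}
```

View pics/top0.png

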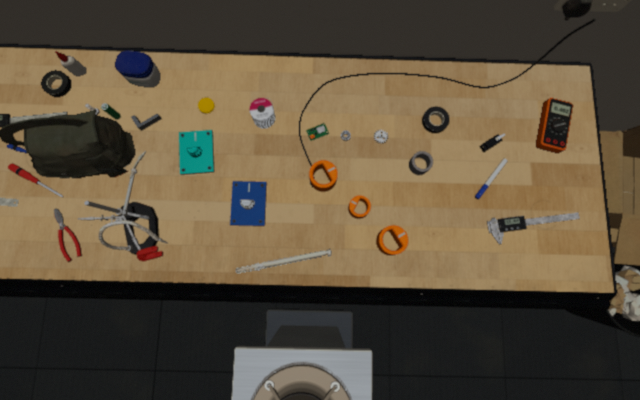

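View pics/scene0.png

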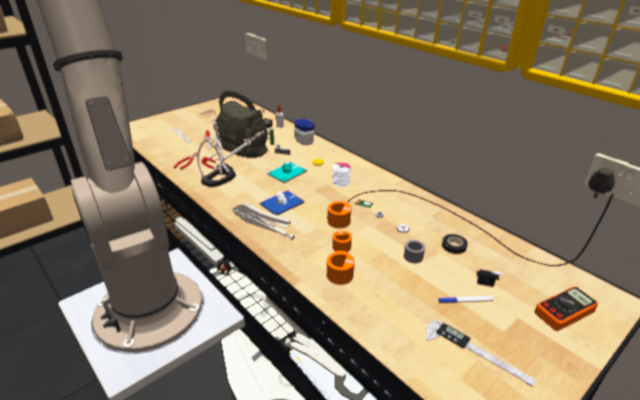

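The top view shows three orange D-bore collars at (322,174), (360,206) and (393,240). The one at (360,206) is clearly the smallest, so it should be the target. The D-post jigs are the teal plate at (197,152) and the blue one at (248,203), which is the one meant. The grey spacer is at (420,162). I'll measure these and confirm in an enlarged crop.

```bash
cat >h.py <<'E'
import numpy as np,cv2
from station import *
def cast(c,px,z,T=None):
    K=c['intrinsics'];T=c['cam_to_world'] if T is None else T
    px=np.atleast_2d(px).astype(float)
    dist=c.get('distortion')
    u=cv2.undistortPoints(px[:,None],K,None if dist is None else np.array(dist,float))[:,0]
    r=np.c_[u[:,0],-u[:,1],-np.ones(len(u))]@T[:3,:3].T
    return T[:3,3]+r*((z-T[2,3])/r[:,2])[:,None]
E
python3 - <<'E'
from h import *
c=camera_params('top');print(c.keys())
p=np.load('topp.npy')
hsv=cv2.cvtColor(p,cv2.COLOR_RGB2HSV)
m=cv2.inRange(hsv,(5,150,120),(18,255,255))
n,l,s,ce=cv2.connectedComponentsWithStats(m)
for i in range(1,n):
    if s[i,4]>60: print('or',s[i],ce[i],cast(c,s[i,:2],.04)[0][:2],cast(c,s[i,:2]+s[i,2:4],.04)[0][:2])
m=cv2.inRange(hsv,(105,150,50),(125,255,255))
n,l,s,ce=cv2.connectedComponentsWithStats(m)
for i in range(1,n):
    if s[i,4]>300: print('bl',s[i],ce[i],cast(c,s[i,:2],.01)[0][:2],cast(c,s[i,:2]+s[i,2:4],.01)[0][:2])
print(cast(c,[[248,203],[420,162]],.02))
cv2.imwrite('pics/crop.png',cv2.resize(p[145:265,220:440,::-1],None,fx=3.6,fy=3.6,interpolation=cv2.INTER_CUBIC))
E
```

```text
dict_keys(['intrinsics', 'cam_to_world'])
or [541  98  25  53 133] [547.93984962 127.84210526] [ 0.77066748 -0.58283116] [ 0.63259444 -0.63435569]
or [309 160  29  28 376] [323.80319149 173.05053191] [ 0.5915441  -0.00067285] [ 0.52402291 -0.0723349 ]
or [349 195  22  22 234] [359.03846154 205.12393162] [ 0.50763211 -0.09896894] [ 0.45593898 -0.15182913]
or [379 225  30  30 415] [394.18795181 239.03373494] [ 0.43737767 -0.1708095 ] [ 0.36886683 -0.2408671 ]
bl [116  51  34  23 639] [132.39906103  62.41314554] [0.88049883 0.5137666 ] [0.81864338 0.41887803]
bl [ 231  182   35   43 1167] [248.         203.58611825] [0.53820916 0.19088167] [0.43394528 0.09933071]
[[ 0.48517025  0.14422312  0.02      ]
 [ 0.59980329 -0.27648869  0.02      ]]
```

View pics/crop.png

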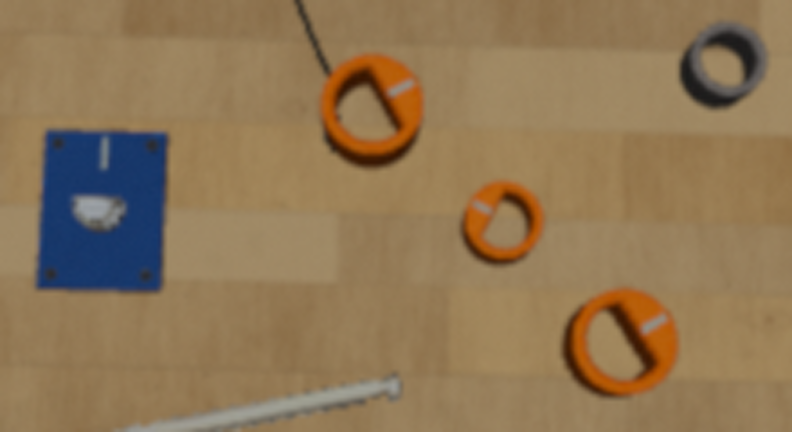

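The crop confirms it. The small collar at (503,222) has about 52 mm outer diameter and its white line points up-left. The big ones are about 70 mm. On the blue jig the line runs up at (104,152) and the post is at (98,210). Next I'll check obstacle heights along the way.

```bash
python3 - <<'E'
from h import *
for n in ['top','scene']:
    d=np.load(n+'d.npy');c=camera_params(n)
    v,u=np.mgrid[:400,:640];K=c['intrinsics']
    P=np.stack([(u-K[0,2])/K[0,0]*d,-(v-K[1,2])/K[1,1]*d,-d,np.ones_like(d)],-1)@c['cam_to_world'].T
    ok=(d>0)&(P[...,2]>0.01)&(P[...,0]>.25)&(P[...,0]<.7)
    for y in np.arange(-.3,.8,.1):
        s=ok&(abs(P[...,1]-y)<.05)&(P[...,2]<.6)
        if s.any():
            i=np.argmax(np.where(s,P[...,2],-1));print(n,round(y,1),np.round(P.reshape(-1,4)[i][:3],3))
E
```

```text
top -0.3 [ 0.577 -0.265  0.046]
top -0.2 [ 0.405 -0.17   0.057]
top -0.1 [ 0.367 -0.05   0.093]
top 0.0 [ 0.364 -0.039  0.103]
top 0.1 [0.347 0.052 0.093]
top 0.2 [0.323 0.15  0.061]
top 0.3 [0.57  0.35  0.146]
top 0.4 [0.45  0.44  0.184]
top 0.5 [0.613 0.549 0.208]
top 0.6 [0.613 0.554 0.212]
top 0.7 [0.553 0.717 0.023]
scene -0.3 [ 0.611 -0.296  0.043]
scene -0.2 [ 0.396 -0.24   0.056]
scene -0.1 [ 0.364 -0.053  0.095]
scene 0.0 [ 0.366 -0.043  0.101]
scene 0.1 [0.344 0.064 0.092]
scene 0.2 [0.324 0.151 0.055]
scene 0.3 [0.572 0.349 0.142]
scene 0.4 [0.453 0.441 0.18 ]
scene 0.5 [0.615 0.534 0.204]
scene 0.6 [0.606 0.578 0.209]
scene 0.7 [0.561 0.725 0.02 ]
```

```bash
python3 -m creep '[[1,40,-25,35,0,0,0],[1,45,-40,20,0,0,0],[1,45,-42,10,0,0,0],[1,45,-42,0,0,0,0],[1,45,-42,0,0,0,0]]'
python3 -m creep '[[1,11,-60,0,0,0,0],[1,11,-60,0,0,0,0],[1,11,-60,0,0,0,0],[1,11,-60,0,0,0,0],[1,10,-60,0,0,0,0]]'
python3 -m creep '[[1,10,-60,0,0,0,0],[1,10,-60,-10,0,0,0],[1,10,-60,-30,0,0,0],[1,0,-60,-30,0,0,0],[1,0,0,0,0,0,0]]'
```

```text
t: 0.72
eef_pos: [0.388, 0.4618, 0.2959]
tool_rot: [-0.0, 0.125, 0.992, -0.0]
contact_force: [0.3, 0.2, 0.2]
gripper_width: 1.0
grasp_force: 0.0
t: 1.35
eef_pos: [0.4408, 0.1613, 0.2959]
tool_rot: [-0.0, 0.125, 0.992, 0.0]
contact_force: [0.9, 0.7, -0.6]
gripper_width: 1.003
grasp_force: 0.0
t: 1.98
eef_pos: [0.4677, -0.0723, 0.2285]
tool_rot: [-0.002, 0.129, 0.992, -0.001]
contact_force: [-0.2, 0.5, 0.4]
gripper_width: 1.004
grasp_force: 0.0
```

```bash
cat >w.py <<'E'
from h import *
from scipy.spatial.transform import Rotation as R
def wrist(name):
    o=get_obs();p,d=read_camera('wrist');c=camera_params('wrist')
    q=np.array(o['tool_rot']);T=np.eye(4);T[:3,:3]=R.from_quat(q[[1,2,3,0]]).as_matrix();T[:3,3]=o['eef_pos']
    cv2.imwrite(f'pics/{name}.png',p[:,:,::-1]);return o,p,d,c,T@np.array(c['mount'])
E
python3 - <<'E'
from w import *
o,p,d,c,T=wrist('w1')
print(o['t'],o['eef_pos'],c.keys(),np.round(c['mount'],3).tolist(),np.round(T[:3,3],3))
hsv=cv2.cvtColor(p,cv2.COLOR_RGB2HSV)
m=cv2.inRange(hsv,(5,150,90),(18,255,255))
n,l,s,ce=cv2.connectedComponentsWithStats(m)
for i in range(1,n):
    if s[i,4]>300: print(s[i],ce[i],cast(c,ce[i],.04,T)[0][:2])
E
```

```text
1.975 [ 0.46769992 -0.07233302  0.22848314] dict_keys(['intrinsics', 'mount']) [[0.0, 0.949, 0.315, 0.082], [1.0, -0.001, 0.001, 0.0], [0.001, 0.315, -0.949, -0.142], [0.0, 0.0, 0.0, 1.0]] [ 0.39  -0.051  0.371]
[ 153  119   79   66 2187] [185.44444444 152.89026063] [ 0.40356241 -0.20701444]
[ 258  179   47   44 1039] [282.20115496 200.71703561] [ 0.48187088 -0.1221196 ]
[ 343  216   61   55 1605] [371.61931464 244.27538941] [ 0.56064194 -0.03566226]
[  0 368  41  32 577] [ 23.51126516 383.32582322] [ 0.64779069 -0.55395199]
```

View pics/w1.png

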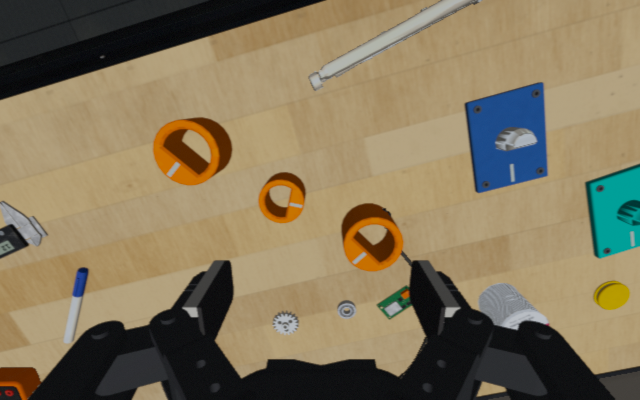

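The wrist view shows the target collar at (282,200) with its white line at (296,205), the blue post at (516,137) with its line at (513,173), and the big collars at (186,152) and (372,238). I'll get yaws and centres from here.

```bash
cat >m.py <<'E'
from w import *
def line(P):
    u,s,v=np.linalg.svd(P-P.mean(0));return v[0]
def collar(p,c,T,z=.04,box=None,near=None,rmin=.018,rmax=.034):
    hsv=cv2.cvtColor(p,cv2.COLOR_RGB2HSV)
    m=cv2.inRange(hsv,(5,150,165),(18,255,255))
    ys,xs=np.nonzero(m);P=cast(c,np.c_[xs,ys],z,T)[:,:2]
    k=np.linalg.norm(P-near,axis=1)<.038;P=P[k]
    (cx,cy),r=cv2.minEnclosingCircle(P.astype(np.float32));C=np.array([cx,cy])
    w=cv2.inRange(hsv,(0,0,120),(180,110,255));ys,xs=np.nonzero(w);W=cast(c,np.c_[xs,ys],z,T)[:,:2]
    rr=np.linalg.norm(W-C,axis=1);W=W[(rr>.011)&(rr<.0245)]
    # keep white cluster inside orange hull on flat side
    d=W.mean(0)-C
    return C,r,W,P
def post(p,c,T,near,zb=.01,zt=.04):
    hsv=cv2.cvtColor(p,cv2.COLOR_RGB2HSV)
    b=cv2.inRange(hsv,(105,150,40),(125,255,255))
    n,l,s,ce=cv2.connectedComponentsWithStats(b)
    i=min((i for i in range(1,n) if s[i,4]>500),key=lambda i:np.linalg.norm(cast(c,ce[i],zb,T)[0][:2]-near))
    h=cv2.findContours((l==i).astype(np.uint8),cv2.RETR_EXTERNAL,cv2.CHAIN_APPROX_NONE)[0][0]
    H=cast(c,cv2.convexHull(h)[:,0],zb,T)[:,:2]
    rect=cv2.minAreaRect(H.astype(np.float32))
    f=np.zeros_like(b);cv2.drawContours(f,[cv2.convexHull(h)],-1,255,-1)
    f=cv2.erode(f,np.ones((5,5)))
    w=cv2.inRange(hsv,(0,0,100),(180,110,255))&f
    n,l,s,ce=cv2.connectedComponentsWithStats(w);out=[]
    for j in range(1,n):
        if s[j,4]>15:
            ys,xs=np.nonzero(l==j);q=np.c_[xs,ys]
            A=cast(c,q,zb,T)[:,:2];B=cast(c,q,zt,T)[:,:2]
            v=line(A);out.append((s[j].tolist(),A.mean(0).round(4),'ang',np.degrees(np.arctan2(v[1],v[0])).round(1),'at top',B.mean(0).round(4),np.ptp(A,0).round(3)))
    return rect,out
E
python3 - <<'E'
from m import *
for n in ['top','wrist']:
    if n=='top': p=np.load('topp.npy');c=camera_params(n);T=c['cam_to_world']
    else: o,p,d,c,T=wrist('w2')
    C,r,W,P=collar(p,c,T,near=np.array([.482,-.123]))
    d=W.mean(0)-C;print(n,C,r,len(W),np.degrees(np.arctan2(d[1],d[0])))
    rr=P-C;a=np.degrees(np.arctan2(rr[:,1],rr[:,0]))
    print(' orange mean offset',P.mean(0)-C,np.degrees(np.arctan2(*(P.mean(0)-C)[::-1])))
    r,o=post(p,c,T,np.array([.486,.145]));print(' ',r);[print('  ',x) for x in o]
E
```

```text
top [ 0.48409143 -0.12516567] 0.025555362924933434 39 171.496916805287
 orange mean offset [0.00214491 0.00232154] 47.264611204280854
  ((0.487199068069458, 0.14605587720870972), (0.10506308078765869, 0.07912814617156982), 0.37406328320503235)
   ([248, 184, 2, 8, 16], array([0.5255, 0.147 ]), 'ang', np.float64(-176.6), 'at top', array([0.5195, 0.1417]), array([0.018, 0.003]))
   ([240, 199, 15, 9, 105], array([0.4877, 0.1498]), 'ang', np.float64(-97.5), 'at top', array([0.4828, 0.1444]), array([0.02 , 0.035]))
wrist [ 0.48258436 -0.12426879] 0.025957943871617317 189 151.9739167453339
 orange mean offset [0.00031388 0.00211371] 81.55350939635517
  ((0.48623931407928467, 0.14443598687648773), (0.10754137486219406, 0.08293116837739944), 0.5037968158721924)
   ([492, 128, 42, 23, 617], array([0.4877, 0.1543]), 'ang', np.float64(-95.2), 'at top', array([0.4796, 0.1374]), array([0.023, 0.046]))
   ([506, 164, 6, 18, 74], array([0.526 , 0.1466]), 'ang', np.float64(0.7), 'at top', array([0.5147, 0.1304]), array([0.022, 0.005]))
```

```bash
python3 - <<'E'
from m import *
o,p,d,c,T=wrist('w3')
C=np.array([.483,-.1247])
hsv=cv2.cvtColor(p,cv2.COLOR_RGB2HSV)
for sat in (60,85):
    ys,xs=np.nonzero(cv2.inRange(hsv,(0,0,140),(180,sat,255)))
    W=cast(c,np.c_[xs,ys],.04,T)[:,:2];k=np.linalg.norm(W-C,axis=1)<.026;W=W[k]
    if len(W)>3:
        v=line(W);e=W.mean(0)-C;print(sat,len(W),W.mean(0),'line',np.degrees(np.arctan2(v[1],v[0])),'dir',np.degrees(np.arctan2(e[1],e[0])),xs[k].mean(),ys[k].mean())
K=c['intrinsics'];v,u=np.mgrid[:400,:640]
P=(np.stack([(u-K[0,2])/K[0,0]*d,-(v-K[1,2])/K[1,1]*d,-d,np.ones_like(d)],-1)@T.T)[...,:3]
def st(Q): return len(Q),Q.mean(0).round(4),Q.min(0).round(4),Q.max(0).round(4)
A=np.array([.486,.145]);k=(np.linalg.norm(P[...,:2]-A,axis=-1)<.03)&(d>0)
for lo,hi in((.017,.028),(.037,.05)):print('post',lo,st(P[k&(P[...,2]>lo)&(P[...,2]<hi)]))
k=(np.linalg.norm(P[...,:2]-C,axis=-1)<.032)&(d>0)&(P[...,2]>.036);print('collar',st(P[k]))
E
```

```text
60 32 [ 0.49012606 -0.10954771] line 62.27636578929758 dir 64.81260212897453 290.15625 202.9375
85 257 [ 0.47487649 -0.12077505] line 43.15834081719506 dir 154.21203938432947 276.7704280155642 192.82101167315176
post 0.017 (138, array([0.4792, 0.1348, 0.0223]), array([0.4709, 0.1292, 0.0171]), array([0.4921, 0.1511, 0.0279]))
post 0.037 (247, array([0.4821, 0.1448, 0.0389]), array([0.4746, 0.1326, 0.037 ]), array([0.4886, 0.1576, 0.0414]))
collar (3965, array([ 0.4645, -0.1217,  0.2267]), array([ 0.451 , -0.1512,  0.036 ]), array([ 0.5084, -0.0991,  0.3082]))
```

```bash
python3 -m creep '[[1,15,-53,-40,0,0,0],[1,0,0,-50,0,0,0],[1,0,0,0,0,0,0],[1,0,0,0,0,0,0]]'
```

```text
t: 2.62
eef_pos: [0.485, -0.1151, 0.1452]
tool_rot: [0.001, 0.124, 0.992, 0.0]
contact_force: [1.0, -0.1, 0.5]
gripper_width: 0.998
grasp_force: 0.0
```

```bash
python3 -m creep '[[1,-2,-9.5,-40,0,0,0],[1,0,0,-35,0,0,0],[1,0,0,0,0,0,0]]'; python3 - <<'E'
from m import *
o,p,d,c,T=wrist('w4');print(o['eef_pos'])
hsv=cv2.cvtColor(p,cv2.COLOR_RGB2HSV)
C,r,W,P=collar(p,c,T,near=np.array([.483,-.1247]));print(C,r)
ys,xs=np.nonzero(cv2.inRange(hsv,(0,0,140),(180,60,255)))
W=cast(c,np.c_[xs,ys],.04,T)[:,:2];W=W[np.linalg.norm(W-C,axis=1)<.026]
v=line(W);e=W.mean(0)-C;print(len(W),np.degrees(np.arctan2(v[1],v[0])),np.degrees(np.arctan2(e[1],e[0])))
E
```

```text
t: 3.0
eef_pos: [0.4819, -0.1248, 0.069]
tool_rot: [-0.001, 0.124, 0.992, 0.0]
contact_force: [-0.5, -0.7, 0.3]
gripper_width: 0.998
grasp_force: 0.0
[ 0.48189085 -0.12480628  0.06899938]
[ 0.48212367 -0.12441562] 0.025991208851337433
109 62.50067208188885 61.45846989017505
```

View pics/w4.png

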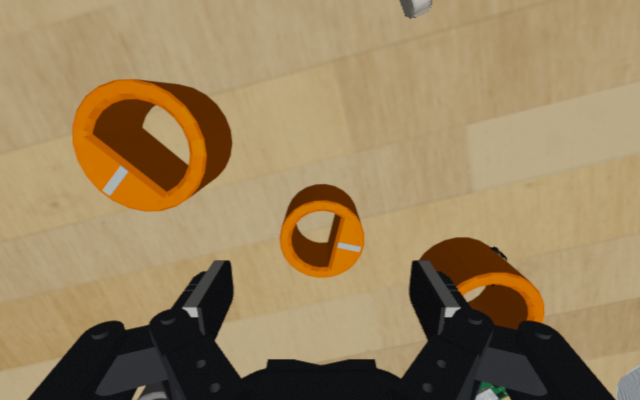

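Collar centred between the fingers at (322,230), white line at (348,247), yaw 62°. Descending and gripping.

```bash
python3 -m creep '[[1,0,0,-35,0,0,0],[1,0,0,-28,0,0,0],[1,0,0,0,0,0,0],[-1,0,0,0,0,0,0],[-1,0,0,0,0,0,0]]' 40; python3 -m creep '[[-1,0,0,0,0,0,0],[-1,0,0,0,0,0,0],[-1,0,0,0,0,0,0]]'
```

```text
t: 3.68
eef_pos: [0.4832, -0.1259, 0.0074]
tool_rot: [0.001, 0.125, 0.992, 0.0]
contact_force: [0.4, 0.2, 5.1]
gripper_width: 0.605
grasp_force: 4.7
t: 4.05
eef_pos: [0.4832, -0.1259, 0.0076]
tool_rot: [0.001, 0.125, 0.992, 0.0]
contact_force: [-2.2, 0.1, 11.4]
gripper_width: 0.595
grasp_force: 39.7
```

```bash
python3 -m creep '[[-1,0,0,25,0,0,0],[-1,0,0,40,0,0,0],[-1,0,0,45,0,0,0],[-1,0,30,0,0,0,-0.17],[-1,0,45,0,0,0,-0.18]]'; python3 -m creep '[[-1,0,45,0,0,0,-0.18],[-1,0,45,0,0,0,-0.18],[-1,0,45,0,0,0,-0.18],[-1,0,38,0,0,0,-0.175],[-1,0,20,0,0,0,0]]';python3 -m creep '[[-1,0,0,0,0,0,0],[-1,0,0,0,0,0,0]]'
```

```text
t: 4.68
eef_pos: [0.4825, -0.0512, 0.1174]
tool_rot: [0.001, 0.3, 0.954, 0.001]
contact_force: [1.0, 1.2, -1.6]
gripper_width: 0.596
grasp_force: 42.5
t: 5.3
eef_pos: [0.4817, 0.1446, 0.1162]
tool_rot: [0.0, 0.61, 0.793, 0.0]
contact_force: [0.0, 0.3, -0.7]
gripper_width: 0.592
grasp_force: 42.5
t: 5.55
eef_pos: [0.4819, 0.1403, 0.1159]
tool_rot: [0.0, 0.612, 0.791, -0.0]
contact_force: [0.5, 0.4, -0.5]
gripper_width: 0.597
grasp_force: 42.5
```

```bash
cat >chk.py <<'E'
from m import *
import sys
o,p,d,c,T=wrist(sys.argv[1]);e=np.array(o['eef_pos']);z=e[2]+.0325;print(e)
C,r,W,P=collar(p,c,T,z=z,near=e[:2]);print('collar',C,r)
hsv=cv2.cvtColor(p,cv2.COLOR_RGB2HSV)
ys,xs=np.nonzero(cv2.inRange(hsv,(0,0,140),(180,60,255)))
W=cast(c,np.c_[xs,ys],z,T)[:,:2];W=W[(np.linalg.norm(W-C,axis=1)<.026)&(np.linalg.norm(W-C,axis=1)>.008)]
if len(W)>3:
    v=line(W);f=W.mean(0)-C;print(len(W),np.degrees(np.arctan2(v[1],v[0])),np.degrees(np.arctan2(f[1],f[0])))
try:
    r,out=post(p,c,T,np.array([.486,.145]));print(r);[print(x) for x in out]
except Exception as x:print(x)
E
python3 chk.py w5
```

```text
[0.48186674 0.14033384 0.1159443 ]
collar [0.48092815 0.14192154] 0.0257613155990839
217 1.9196660323610115 -0.7469936440756011
((0.48711174726486206, 0.1473407745361328), (0.10690717399120331, 0.08253119885921478), 0.44926807284355164)
([310, 177, 33, 36, 841], array([0.4846, 0.1447]), 'ang', np.float64(-107.4), 'at top', array([0.4817, 0.1537]), array([0.024, 0.034]))
([361, 201, 27, 10, 125], array([0.5262, 0.1469]), 'ang', np.float64(0.5), 'at top', array([0.5183, 0.1556]), array([0.023, 0.004]))
```

View pics/w5.png

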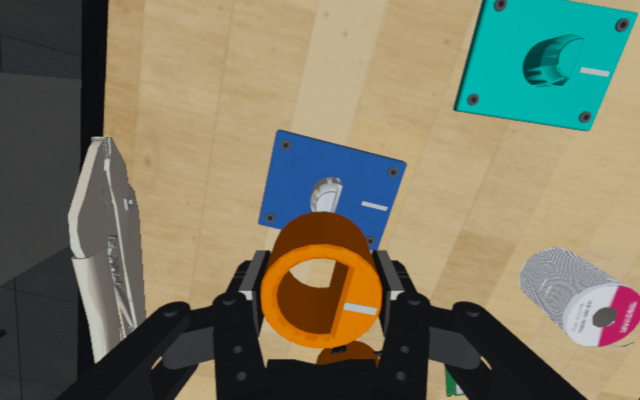

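Held collar is upright at (320,295), white line at (362,309), parallel to the base line at (374,206). The post at (326,193) is just ahead. I'll shift about 5 mm in x and y and go down.

```bash
python3 -m creep '[[-1,5,4.5,-25,0,0,0],[-1,0,0,-25,0,0,0],[-1,0,0,-8,0,0,0],[-1,0,0,0,0,0,0]]'; python3 chk.py w6
```

```text
t: 6.1
eef_pos: [0.4868, 0.1454, 0.0577]
tool_rot: [-0.0, 0.612, 0.791, -0.0]
contact_force: [0.5, 0.1, -0.5]
gripper_width: 0.594
grasp_force: 42.5
[0.4868225  0.14542371 0.0577221 ]
collar [0.48590142 0.14700425] 0.025757336989045143
270 -31.05045893491353 12.147326717656115
((0.4871305525302887, 0.14782428741455078), (0.10701317340135574, 0.08279284834861755), 0.5418881773948669)
([317, 204, 9, 8, 64], array([0.483, 0.159]), 'ang', np.float64(-71.1), 'at top', array([0.4803, 0.1693]), array([0.006, 0.006]))
([327, 204, 10, 9, 43], array([0.4905, 0.1605]), 'ang', np.float64(-36.9), 'at top', array([0.4866, 0.1706]), array([0.007, 0.005]))
([362, 232, 34, 13, 185], array([0.5264, 0.147 ]), 'ang', np.float64(-0.1), 'at top', array([0.5168, 0.1592]), array([0.024, 0.004]))
([311, 259, 20, 1, 20], array([0.492 , 0.1222]), 'ang', np.float64(14.6), 'at top', array([0.4879, 0.1383]), array([0.013, 0.003]))
```

View pics/w6.png

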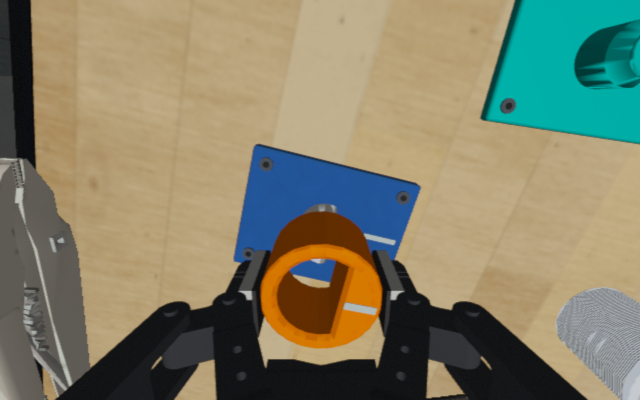

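Collar at (320,295) is above the post, whose tip shows at (320,207), within about 1 mm of the axis. Lowering in small steps and watching the force.

```bash
python3 -m creep '[[-1,0.5,0,-8,0,0,0],[-1,0,0,-8,0,0,0],[-1,0,0,-4,0,0,0],[-1,0,0,0,0,0,0]]'; python3 -m creep '[[-1,0,0,-7,0,0,0],[-1,0,0,-5,0,0,0],[-1,0,0,0,0,0,0]]'
```

```text
t: 6.65
eef_pos: [0.4871, 0.1466, 0.0373]
tool_rot: [-0.0, 0.611, 0.791, -0.0]
contact_force: [-0.3, -0.6, -1.8]
gripper_width: 0.597
grasp_force: 42.5
t: 7.02
eef_pos: [0.487, 0.1465, 0.0252]
tool_rot: [-0.0, 0.611, 0.791, -0.0]
contact_force: [-0.5, 0.4, -0.8]
gripper_width: 0.59
grasp_force: 42.5
```

Sliding on freely with no resistance.

```bash
python3 -m creep '[[-1,0,0,-4,0,0,0],[-1,0,0,-2.5,0,0,0],[-1,0,0,-1,0,0,0],[-1,0,0,0,0,0,0]]'
```

```text
t: 7.52
eef_pos: [0.4873, 0.1466, 0.0182]
tool_rot: [-0.0, 0.611, 0.791, -0.0]
contact_force: [0.4, -0.1, -1.1]
gripper_width: 0.596
grasp_force: 42.5
```

```bash
python3 -m creep '[[-1,0,0,-1,0,0,0],[-1,0,0,0,0,0,0],[0,0,0,0,0,0,0],[1,0,0,0,0,0,0],[1,0,0,0,0,0,0]]'; python3 -m creep '[[1,0,0,0,0,0,0],[1,0,0,15,0,0,0],[1,0,0,35,0,0,0],[1,0,0,45,0,0,0],[1,0,0,45,0,0,0]]'; python3 -m creep '[[1,-20,0,20,0,0,0],[1,0,0,0,0,0,0]]'; python3 - <<'E'
from m import *
o,p,d,c,T=wrist('w7');print(o['eef_pos'],o['t'])
C,r,W,P=collar(p,c,T,z=.05,near=np.array([.487,.147]));print(C,r)
K=c['intrinsics'];v,u=np.mgrid[:400,:640]
Q=(np.stack([(u-K[0,2])/K[0,0]*d,-(v-K[1,2])/K[1,1]*d,-d,np.ones_like(d)],-1)@T.T)[...,:3]
hsv=cv2.cvtColor(p,cv2.COLOR_RGB2HSV);m=cv2.inRange(hsv,(5,150,165),(18,255,255))>0
k=m&(np.linalg.norm(Q[...,:2]-C,axis=-1)<.024)&(d>0);X=Q[k];X=X[X[:,2]>.044]
A=np.c_[X[:,:2]-C,np.ones(len(X))];print('plane',np.linalg.lstsq(A,X[:,2],rcond=None)[0])
E
```

```text
t: 8.15
eef_pos: [0.4875, 0.1467, 0.0172]
tool_rot: [0.0, 0.611, 0.791, 0.0]
contact_force: [0.3, 0.2, 0.4]
gripper_width: 0.982
grasp_force: 0.0
t: 8.78
eef_pos: [0.4872, 0.1463, 0.1592]
tool_rot: [0.0, 0.612, 0.791, -0.0]
contact_force: [0.3, -0.3, -0.4]
gripper_width: 1.0
grasp_force: 0.0
t: 9.02
eef_pos: [0.4672, 0.147, 0.1789]
tool_rot: [-0.0, 0.611, 0.791, 0.002]
contact_force: [0.6, 0.1, -1.0]
gripper_width: 1.004
grasp_force: 0.0
[0.46720443 0.14704092 0.17887859] 9.025
[0.48633265 0.14769287] 0.025982780382037163
plane [0.00716056 0.0055242  0.04915338]
```

View pics/w7.png

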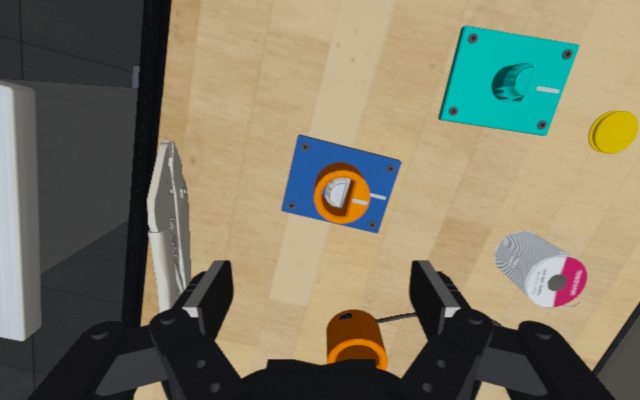

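The collar is seated round the post at (342,193), its white line continuing the base line at (375,197). Its top is level at z≈0.049 m, and the gripper is clear.

```bash
python3 -m creep '[[1,0,0,0,0,0,0],[1,0,0,0,0,0,0]]'; python3 -c "
from station import *
print(hand_in())"
```

```text
t: 9.32
eef_pos: [0.4674, 0.1463, 0.1766]
tool_rot: [0.0, 0.612, 0.791, -0.001]
contact_force: [-0.3, 1.1, 0.2]
gripper_width: 0.999
grasp_force: 0.0
the job is handed in; nothing more can be done
None
```

The small orange collar is on the blue D-post, flats aligned and down on the base, the gripper is clear, the grey spacer was not touched, and the job was handed in at about 9.3 s; no verdict was returned.

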